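# Open the bench switch box with its panel key

### The arm

A 6-joint arm with a two-finger parallel gripper is mounted at the origin on a cart in front of the work surface, level with it; the furniture and walls round the work are solid. World frame = base frame: x ahead of the robot, y to its left, z up, the work surface at z = 0. Lengths are in m, angles in rad, forces in N, time in s.
With the tool pointing down it reaches from about 0.3 to 0.775 m from the base axis. Payload 14.6 kg.
Tool frame: the origin (TCP) lies at the very end of the fingers, on their centre line; the grasp point (between the pads) lies robot.grip_depth behind it (robot.grip_depth is the distance from the TCP to the grasp point, in m); z points along the fingers, y is the line along which they close (so a half turn about z gives the same grasp; the last joint's range is limited). The gripper opens to 85 mm and grips with 20 to 120 N. Pads are 22 mm wide; open, the fingers measure 114 mm over their backs; the gripper's body (76 mm by 85 mm) begins 54 mm behind the grasp point. The pads swing forward as they close: fully open they stand 13 mm farther back than shut.
Start: joints at [1.076, 0.3, 1.521, -0, 1.321, -0.067], TCP at [0.228, 0.5, 0.231] pointing down, gripper open.
Joint ranges: [-3.03, 3.03], [-0.79, 2.21], [0.23, 2.52], [-1.04, 4.18], [0, 3.07], [-2.55, 2.55]. Speed limits (rad/s): [2.22, 2.22, 2.57, 3.14, 3.14, 3.14].

### API

Orientations are given as a unit quaternion [w, x, y, z].
In Python, from cell import robot gives the robot as it stands. The module is installed in compiled form; this text tells all that it offers.
- The arm moves only by the tool carry_out, never from a script. Its argument "moves" is a list of rows, each a list of 5 numbers: the opening, from 0 (shut) to 1 (fully open), then the shift along the world's x, y, z in units of 0.03 m (1.0 is 0.03 m), then the turn about the world's z in units of 0.08 rad (1.0 is 0.08 rad). In form: [[fingers, x, y, z, spin], ...]. A call has 1 to 10 rows; each row shifts and turns the commanded pose from where the row before left it; what a row does not reach is not made up. A row lasts 1/12 s, in which the tool goes at most 41.7 mm and 7.16 degrees, less where a joint would pass 70% of its speed; a pose out of reach is approached as far as the arm can. A call with a number of a shift or a turn outside -1 to 1 is refused whole. A call with a gripper value outside its range is refused whole. The fingers move at their own pace and stop on an object; "squeeze" is the grip in N (left out, the last holds). Time passes only in rows, so rows that do not move let the fingers close. It gives the time, the measured TCP pose, the force, the opening and the grip force at its end, in the units of the state.
- robot.get_state(): the state, without advancing time (a new reading comes with each control period).
- robot.capture(name): name is "scene" or "side" or "wrist"; returns the picture (384x512x3 uint8, blue, green, red); there is no depth.
- robot.camera_model(name): a dict with "vertical_fov" (degrees; the focal length in pixels is half the picture's height over the tangent of half this angle, whatever the lens; pixels are square), "cx", "cy" (the principal point, pixels), "eye" and "orientation" of the camera in the world. Camera axes: x right, y down, z forward; pixel columns grow to the right and rows downward; lengths in m; the calibration is good to about 2 mm. A picture is of the moment at which its call begins: read the wrist's pose just before it. camera_model takes no time and is no camera call; for the wrist camera it gives the pose at the moment of the call.
- robot.finish_job(): hands the job in; it is judged then, once.
Trained networks look in the newest picture that a camera, given by its name, has taken for a name from the list of things; names that differ only in an ending like _2 or _b are one class to them, and where a whole thing is asked for, a point or a joint stands for the part that bears it (a point fixed in the world has none). Each returns a list of dicts, best first, with "score" (0 to 1); they miss things now and then, are a little off and sometimes report something else, mostly with a low value. They report only what shows in the picture. A call takes as long as a camera call. They do not tell look-alikes from the thing itself.
- robot.trace(camera, name): "pixels" (384x512 bool, what is visible of it) and "pixel" ([column, row] in pixels, amid what is visible of it).
The state is a dict: "t": time; "joint_pos": joint angles; "joint_velocities": joint speeds; "joint_efforts": joint torques, N m; "eef_pos": TCP position; "ee_rot": TCP orientation; "contact_force": force on the tool from outside, world axes, zero at the start; "wrist_torque": the same for the moment, N m; "gripper_width": finger opening in m; "finger_force": force on a finger pad.
Only numpy, scipy, OpenCV 4.12 (cv2) and the standard library are available. Lean on these libraries where they do the work, as an engineer would, in place of code of your own. Each camera call takes 0.05 s, during which the arm holds its last target. There are 200 camera calls.

### The job

The electrician needs to get into the grey switch box on the bench: put the panel key on the latch, turn the latch a quarter turn clockwise to its stop, then take the key off and stand it back upright on the bench beside the box. Then swing the panel open all the way back to its stop, so that it stays open. Leave the pepper shaker, the small tin and the spice jar where they stand.

Things in the scene. Friction and masses are not known exactly. Their poses are not given: they have to be found in the camera images.
- key_mid (a point): Centre (half-way up) of the loose dark steel panel key, 62 mm tall, 100 to 160 g, standing upright on the bench left of the box. x = along its flat bow and its slot, z = up the key. Foot 30 (x) x 18 mm, 22 mm high; round stem 11 mm thick; on top the flat bow to grip.
- key_bow (a point): Middle of the key's bow, 18 mm above the key's centre, 49 mm above its underside: a flat plate 36 mm wide (x), 8 mm thick (y), 26 mm high. Same axes as the key.
- key_foot (a point): Centre of the key's underside, in the mouth of its socket: a closed slot 20 mm (x) by 8 mm (y), 16 mm deep. Same axes as the key. The key fits either way round; on the tang the slot has about 0.2 rad of play either way.
- latch (a point): Point on the panel's top face on the latch's turning axis; fixed to the panel, does not turn with the tang: x = along the hinge line, y = towards the hinge, z = out of the panel. Here stands the flat steel tang, 16 mm long, 5 mm thick, 14 mm high, that the key's slot goes over until the key's foot rests on the panel.
- tang_top (a point): 14 mm above the latch point: the tang's top, same axes as the latch point. Locked, the tang's long side lies along x or is turned up to 0.5 rad from it, either way: feel for it or look. It turns stiffly (0.06 N m) clockwise (from above) to a hard stop 1.6 rad from x, and stays where left. The panel is free only in the last 0.25 rad before the stop.
- handle (a point): Middle of the grip of the panel's handle: a round bar 9 mm thick, 70 mm long along the panel's x, its centre line 29 mm above the panel's top face, 21 mm in from the free edge and 50 mm from the latch axis. Same axes as the latch point; moves with the panel.
- panel_hinge (a point): Middle of the panel's hinge line, on the left (+y) top rim of the fixed grey steel switch box (140 mm along x, 200 mm along y); fixed to the box: x along the hinge line, y away from the panel, z up. Shut, the panel (steel plate 144 x 202 x 4 mm, underside level with this point) reaches 201 mm from the hinge line towards -y.
- panel (a joint): Opening of the panel, rad: 0 shut, 1.75 at its stop, 10 degrees past upright. The free edge rises and swings over to +y. The hinge is stiff (0.5 N m, about 4 to 5 N at the handle): the panel stays where it is left, so it can be lifted part way by the handle, let go, and then pushed on from beneath its free edge with closed fingers.
- pepper_shaker_mid (a point): Centre of a pepper shaker, 44 mm wide, 90 mm tall, a bystander.
- small_tin_mid (a point): Centre of a small round tin, 57 mm wide, 72 mm tall, a bystander.
- spice_jar_mid (a point): Centre of a spice jar with a dark cap, 41 mm wide, 105 mm tall, a bystander.
Mind the look-alikes: they are no part of the job. Several things look just like the part that bears key_mid: the one meant starts nearest to the robot's base.

How it is judged:
On the way, in this order (a step that is already met when the one before it is completed fails the run):
1. the key sits fully on the latch's tang (its foot within 4 mm of the panel) (z of key_mid in the frame of latch below 0.035 m and horizontal distance between key_mid and latch below 0.008 m), for 0.1 s.
2. the key, on the latch, has been turned so that its bow points within 0.3 rad of straight across the hinge line (all of step 1 and angle between the x axis of key_mid and the y axis of latch, either way round below 0.3 rad), for 0.1 s.
3. the key stands on the bench again while the panel is still shut (height (world z) of key_mid below 0.034 m and angle between key_mid's own z axis and vertical below 0.15 rad and value of joint panel below 0.1 rad), for 0.1 s.
4. the panel is swung open (value of joint panel above 1 rad), for 0.1 s.
At the end, for the whole second after the job is handed in: The panel is open by more than 1.62 rad (its stop is at 1.75) and stays there; the key stands upright (within 0.15 rad) on the bench top (within 3 mm) (value of joint panel above 1.62 rad and height (world z) of key_mid between 0.026 and 0.034 m and angle between key_mid's own z axis and vertical below 0.15 rad); the robot touches nothing.
It fails at once if the pepper shaker moved more than 30 mm (distance of pepper_shaker_mid from where it was at the start of the episode above 0.03 m).
It fails at once if the small tin moved more than 30 mm (distance of small_tin_mid from where it was at the start of the episode above 0.03 m).
It fails at once if the spice jar moved more than 30 mm (distance of spice_jar_mid from where it was at the start of the episode above 0.03 m).
It also fails if it takes over 72 s, if anything falls off the work surface, if the arm or the gripper's body presses on something with over 40 N, if the wrist force passes 120 N, or if a joint passes its speed limit or range.

## Working session

There is one attempt and no reset: what is moved stays moved. The work goes in short steps, Python scripts to look and compute and a tool call to move; the robot and the scene stay as the last step left them, time stands still between calls to the robot, and variables do not carry over. Pictures are saved under pics/ and viewed, at most 10 in all, crops included, and the job is handed in when it is done.

Besides the shell and the picture viewer there is one more tool, called as name([rows], argument=value, ...), one row to a line, values as JSON. carry_out: Moves the arm, as the interface text tells. Its arguments: {"type":"object","properties":{"moves":{"type":"array","items":{"type":"array","items":{"type":"number"}}},"squeeze":{"type":"number"}},"required":["moves"]}

```bash
mkdir -p pics; cat > h.py <<'E'
from cell import robot
import numpy as np, cv2
from scipy.spatial.transform import Rotation as R
def cam(n):
    m=robot.camera_model(n); q=m["orientation"]
    f=192/np.tan(np.radians(m["vertical_fov"])/2)
    return m,f,R.from_quat([q[1],q[2],q[3],q[0]]).as_matrix(),np.array(m["eye"])
def ray(n,px,z,c=None):
    m,f,Rm,e=c or cam(n)
    d=Rm@np.array([(px[0]-m["cx"])/f,(px[1]-m["cy"])/f,1])
    return e+d*(z-e[2])/d[2]
def proj(n,p,c=None):
    m,f,Rm,e=c or cam(n)
    v=Rm.T@(np.array(p)-e); return np.array([m["cx"]+f*v[0]/v[2],m["cy"]+f*v[1]/v[2]])
def tri(obs):
    A=np.zeros((3,3));b=np.zeros(3)
    for n,px in obs:
        m,f,Rm,e=cam(n); d=Rm@np.array([(px[0]-m["cx"])/f,(px[1]-m["cy"])/f,1]); d/=np.linalg.norm(d)
        P=np.eye(3)-np.outer(d,d);A+=P;b+=P@e
    return np.linalg.solve(A,b)
E
python3 - <<'E'
from h import *
ims=[]
for n in ("scene","side","wrist"):
    im=robot.capture(n); ims.append(im); m=robot.camera_model(n); print(n,m)
    for k in ("key_mid","latch","tang_top","handle","panel_hinge","panel","pepper_shaker_mid","small_tin_mid","spice_jar_mid"):
        try:
            for r in robot.trace(n,k)[:4]:
                print(n,k,round(r["score"],2),np.round(r["pixel"],1),r["pixels"].sum(), np.round(ray(n,r["pixel"],.03),3))
        except Exception as e: print(n,k,e)
    cv2.imwrite(f"pics/{n}0.png",im)
s=robot.get_state();print(s, robot.grip_depth)
E
```

```text
scene {'vertical_fov': 45.407963706246086, 'cx': 252.96690514379063, 'cy': 195.50913158714025, 'eye': array([-0.09055668,  1.38518158,  1.00421781]), 'orientation': array([ 0.11384593, -0.23130966,  0.85337959, -0.45307639])}
scene key_mid 0.72 [193.2 312.2] 154 [0.466 0.716 0.03 ]
scene key_mid 0.67 [227.4 257.5] 106 [0.504 0.48  0.03 ]
scene key_mid 0.57 [246.9 239.9] 127 [0.495 0.375 0.03 ]
scene latch 0.63 [289.  189.8] 1017 [0.508 0.034 0.03 ]
scene tang_top 0.81 [284.6 189.9] 1062 [0.523 0.043 0.03 ]
scene handle 0.86 [285.8 189.2] 945 [0.521 0.037 0.03 ]
scene panel_hinge 0.81 [281.  197.6] 1587 [0.511 0.097 0.03 ]
scene panel 0.74 [287.6 189.1] 1057 [0.515 0.032 0.03 ]
scene panel 0.35 [247.3 239.5] 121 [0.495 0.373 0.03 ]
scene small_tin_mid 0.62 [203.1 244.9] 469 [0.605 0.47  0.03 ]
side {'vertical_fov': 47.48562918456924, 'cx': 253.75195234760295, 'cy': 192.70047739071305, 'eye': array([0.63644544, 1.51247998, 0.67159804]), 'orientation': array([-0.01935201,  0.01190569,  0.8384364 , -0.54452563])}
side key_mid 0.81 [308.  305.8] 210 [0.466 0.709 0.03 ]
side key_mid 0.63 [
[... 1054 characters left out ...]
y([ 1.07638433e+00,  2.99930090e-01,  1.52098983e+00, -3.82711998e-05,
        1.32071718e+00, -6.65962367e-02]), 'joint_velocities': array([-0.00053094,  0.00065855,  0.0005179 , -0.00119829, -0.00023213,
        0.0010393 ]), 'joint_efforts': array([ 9.71304653e-04, -5.43361688e+01, -3.61969078e+01,  3.56718670e-05,
        7.55845322e-04, -1.53214546e-05]), 'eef_pos': array([0.22819069, 0.50041774, 0.23126838]), 'ee_rot': array([ 1.16638079e-05,  2.12275699e-01,  9.77209817e-01, -2.64856894e-05]), 'contact_force': array([-0.24183167,  0.07679978, -0.08430506]), 'wrist_torque': array([-0.01175416, -0.03063722,  0.01476404]), 'finger_force': 0.0, 'gripper_width': 0.08542541396808914} 0.0187
```

View pics/scene0.png

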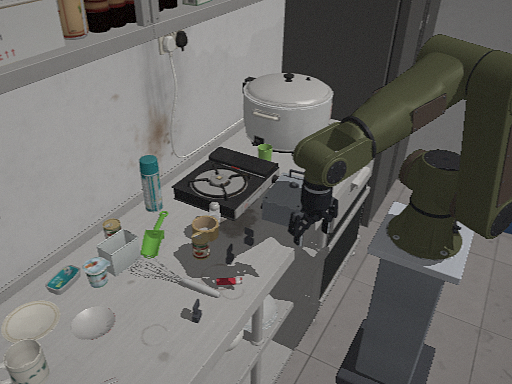

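View pics/side0.png

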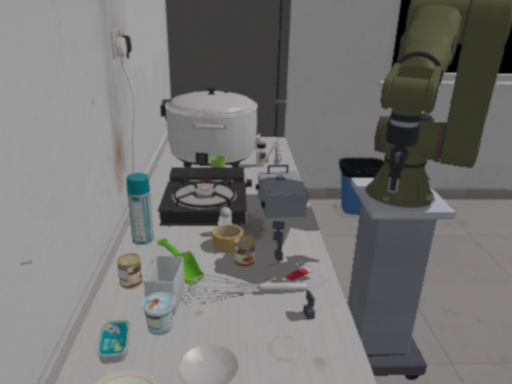

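Three key look-alikes: scene (193,312), (230,255), (249,238), which match side (308,305), (278,252), (276,230). They lie at about (0.47,0.71), (0.51,0.48) and (0.50,0.36). The last is nearest the base (0.62 m), so it fits the description. The grey box shows at scene (287,195) and side (281,190).

```bash
python3 - <<'E'
from h import *
for n in ("scene","side"): robot.capture(n)
def best(n,k,i=0): return robot.trace(n,k)[i]["pixel"]
print("panel",tri([("scene",best("scene","panel")),("side",best("side","panel"))]))
print("tin",tri([("scene",best("scene","small_tin_mid")),("side",best("side","small_tin_mid"))]))
print("key",tri([("scene",[247,239.7]),("side",[275.9,230.4])]),tri([("scene",[227.4,257.5]),("side",[277,252])]))
m,f,Rm,e=cam("wrist"); print("axis",Rm[:,2],"right",Rm[:,0])
a=cv2.resize(cv2.imread("pics/scene0.png")[160:290,170:350],None,fx=3.3,fy=3.3,interpolation=cv2.INTER_CUBIC)[:,:400]
c=cv2.resize(cv2.imread("pics/side0.png")[140:270,200:320],None,fx=3.3,fy=3.3,interpolation=cv2.INTER_CUBIC)
cv2.imwrite("pics/c1.png",np.hstack([a,c]))
E
```

```text
panel [0.47947242 0.09884218 0.08010085]
tin [0.61174035 0.47250514 0.03194688]
key [0.5056654  0.35927965 0.02562278] [0.51375784 0.46690952 0.02037689]
axis [ 0.26677852 -0.12074532 -0.9561641 ] right [4.14117136e-01 9.10223401e-01 5.98578663e-04]
```

View pics/c1.png

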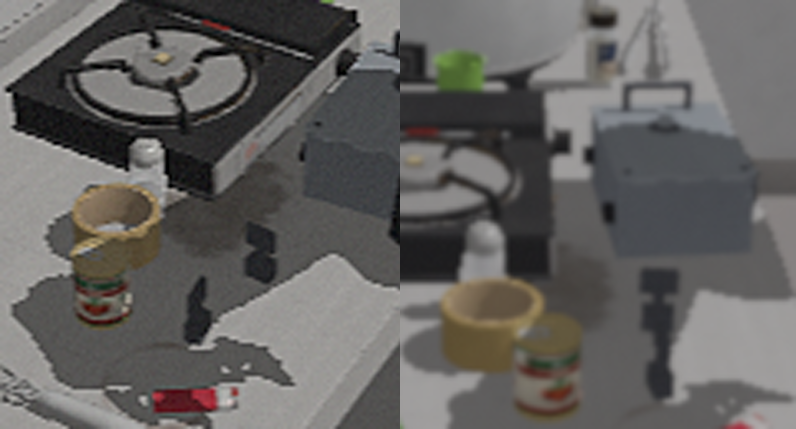

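The crop shows three things:
- The meant key is in front of the box, at scene (249,238).
- A look-alike stands 0.11 m behind it.
- The handle bar is at the far edge of the panel.

I'm going above the nearest key.

carry_out([
  [1,1,-0.58,0,0.66],
  [1,1,-0.58,0,0.66],
  [1,1,-0.58,0,0.66],
  [1,1,-0.58,0,0.66],
  [1,1,-0.58,-0.25,0.66],
  [1,1,-0.58,-0.25,0.66],
  [1,1,-0.58,-0.25,0.66],
  [1,1,-0.58,-0.25,0.66],
  [1,0,0,0,0],
  [1,0,0,0,0],
])

```text
t: 2.63
eef_pos: [0.4691, 0.3601, 0.2005]
ee_rot: [-0.001, 0.004, 1.0, -0.0]
contact_force: [-0.7, -0.3, 0.3]
gripper_width: 0.0855
finger_force: 0.0
```

```bash
cat > look.py <<'E'
from h import *
import sys
s=robot.get_state(); c=cam("wrist"); im=robot.capture("wrist"); cv2.imwrite(f"pics/{sys.argv[1]}.png",im)
q=s["ee_rot"]; M=R.from_quat([q[1],q[2],q[3],q[0]]).as_matrix()
print("t",round(s["t"],2),"tcp",np.round(s["eef_pos"],4),"toolY ang",round(np.degrees(np.arctan2(M[1,1],M[0,1])),2),"tz",np.round(M[:,2],3),"F",np.round(s["contact_force"],1),"w",round(s["gripper_width"],4))
for k in sys.argv[2:]:
    k,z=k.split("@")
    for r in robot.trace("wrist",k)[:3]:
        rect=cv2.minAreaRect(np.argwhere(r["pixels"])[:,::-1].astype(np.float32))
        print(k,round(r["score"],2),np.round(r["pixel"],1),r["pixels"].sum(),np.round(ray("wrist",r["pixel"],float(z),c),4),"rect",np.round(cv2.boxPoints(rect)).tolist())
E
python3 look.py w1 key_mid@0.05 latch@0.1 handle@0.12 panel_hinge@0.08
```

```text
t 2.63 tcp [0.4691 0.3601 0.2005] toolY ang 89.54 tz [-0.001 -0.001 -1.   ] F [-0.7 -0.3  0.3] w 0.0855
key_mid 0.86 [352.3 208.5] 1123 [0.5011 0.4531 0.05  ] rect [[330.0, 197.0], [372.0, 187.0], [379.0, 220.0], [337.0, 229.0]]
key_mid 0.62 [246.9 202.7] 649 [0.4944 0.351  0.05  ] rect [[235.0, 229.0], [242.0, 181.0], [259.0, 184.0], [252.0, 231.0]]
latch 0.9 [ 32.5 193.6] 11236 [0.4685 0.1829 0.1   ] rect [[-17.0, 94.0], [73.0, 86.0], [89.0, 259.0], [0.0, 267.0]]
handle 0.78 [ 30.9 191.9] 11207 [0.4611 0.1966 0.12  ] rect [[-16.0, 94.0], [73.0, 86.0], [88.0, 259.0], [0.0, 267.0]]
panel_hinge 0.82 [ 52.3 178.3] 19115 [0.4612 0.1878 0.08  ] rect [[-0.0, 81.0], [125.0, 81.0], [125.0, 266.0], [0.0, 266.0]]
```

View pics/w1.png

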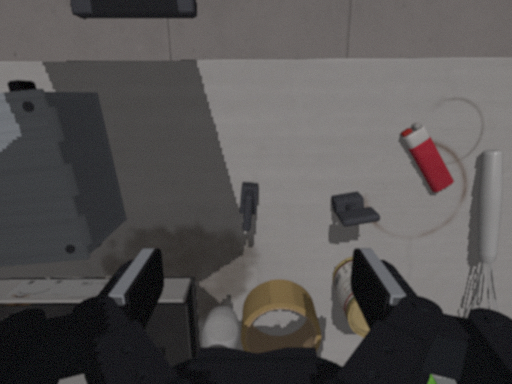

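The wrist view shows the meant key at (247,205), the look-alike at (352,208) and the box at the left edge, columns 0–125. I'll enlarge the key and box.

```bash
python3 - <<'E'
import cv2,numpy as np
im=cv2.imread("pics/w1.png")
a=cv2.resize(im[165:245,215:285],None,fx=7,fy=7,interpolation=cv2.INTER_CUBIC)
b=cv2.resize(im[75:285,0:130],None,fx=560/210,fy=560/210,interpolation=cv2.INTER_CUBIC)[:,:310]
cv2.imwrite("pics/c2.png",cv2.convertScaleAbs(np.hstack([a,b[:a.shape[0]]]),alpha=1.7,beta=20))
E
```

```text
(no output)
```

View pics/c2.png

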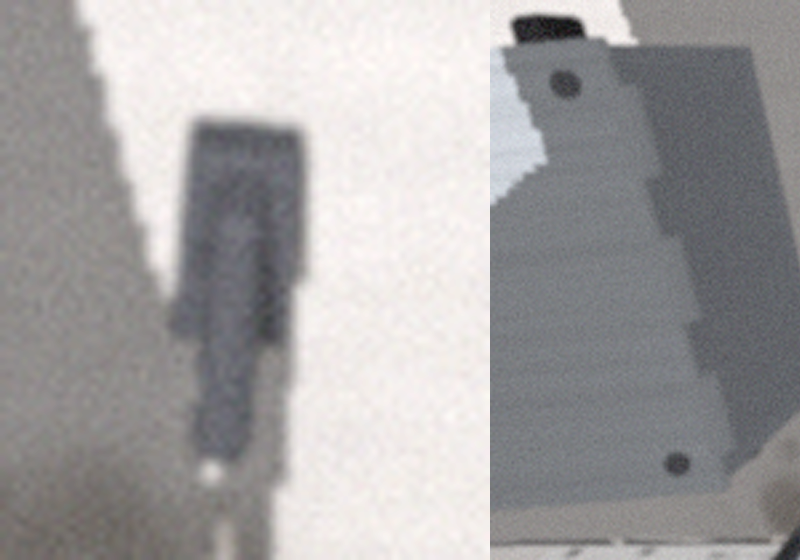

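```bash
python3 - <<'E'
from h import *
c=cam("wrist")
r=lambda u,v,z: ray("wrist",[u,v],z,c)
P=lambda x,y:(215+x/7,165+y/7)
for nm,a,b,z in [("bow",(238,205),(221,458),.062)]:
    p,q=r(*P(*a),z),r(*P(*b),z);print(nm,p,q,(p+q)/2,np.linalg.norm(q-p),np.degrees(np.arctan2(q[1]-p[1],q[0]-p[0])))
for a in [(190,122),(303,122)]: print("foot far bottom",r(*P(*a),0.0), "far top22",r(*P(*a),0.022))
for a in [(172,335),(285,340)]: print("foot near",r(*P(*a),0.022))
B=lambda x,y:((x-490)/2.667,75+y/2.667)
for z in (.06,.07,.08,.09,.1):
    p,q=r(*B(605,42),z),r(*B(733,487),z); d=q-p
    print(z,p,q,np.linalg.norm(d),np.degrees(np.arctan2(d[1],d[0])))
E
```

```text
bow [0.48115876 0.35553056 0.062     ] [0.5173089  0.35283039 0.062     ] [0.49923383 0.35418048 0.062     ] 0.03625083843038737 -4.27168077874942
foot far bottom [0.48682955 0.34646995 0.        ] far top22 [0.48079104 0.34751096 0.022     ]
foot far bottom [0.4868959  0.36440207 0.        ] far top22 [0.48085315 0.36429835 0.022     ]
foot near [0.51455174 0.34418908 0.022     ]
foot near [0.51543416 0.3614702  0.022     ]
0.06 [0.38955705 0.18273554 0.06      ] [0.54673329 0.19891871 0.06      ] 0.15800717533837194 5.878570964446452
0.07 [0.38965119 0.18906103 0.07      ] [0.54130529 0.20467563 0.07      ] 0.15245583406363417 5.878570964446436
0.08 [0.38974533 0.19538652 0.08      ] [0.53587728 0.21043255 0.08      ] 0.14690449278889628 5.878570964446445
0.09 [0.38983947 0.20171201 0.09      ] [0.53044928 0.21618947 0.09      ] 0.1413531515141585 5.8785709644464506
0.1 [0.38993362 0.20803751 0.1       ] [0.52502127 0.2219464  0.1       ] 0.13580181023942078 5.878570964446442
```

The key bow's middle is at about (0.499, 0.354), yaw −4.3°. The box yaw is +5.9° and its top is at about z 0.085. I'll descend and grip.

carry_out([
  [1,0.5,-0.1,-0.7,-0.4],
  [1,0.5,-0.1,-1,-0.43],
  [1,0,0,-1,0],
  [1,0,0,-1,0],
  [1,0,0,-1,0],
  [1,0,0,-0.98,0],
  [1,0,0,0,0],
  [0,0,0,0,0],
  [0,0,0,0,0],
  [0,0,0,0,0],
], squeeze=60)

```text
t: 3.72
eef_pos: [0.499, 0.3561, 0.0334]
ee_rot: [0.001, 0.036, 0.999, 0.001]
contact_force: [0.5, 0.4, 0.1]
gripper_width: 0.0513
finger_force: 0.0
```

carry_out([
  [0,0,0,0,0],
  [0,0,0,0,0],
  [0,0,0,0,0],
])

```text
t: 3.97
eef_pos: [0.4984, 0.3554, 0.0317]
ee_rot: [0.0, 0.036, 0.999, 0.0]
contact_force: [0.9, 0.2, 0.5]
gripper_width: 0.0125
finger_force: 2.2
```

```bash
python3 look.py w2 key_mid@0.05; python3 -c "
from h import *
print(robot.get_state()['joint_pos'],robot.get_state()['finger_force'])"
```

```text
t 3.97 tcp [0.4984 0.3554 0.0317] toolY ang 85.89 tz [ 0.001  0.001 -1.   ] F [0.9 0.2 0.5] w 0.0125
key_mid 0.95 [256.7 261.9] 3115 [0.4933 0.3563 0.05  ] rect [[234.0, 211.0], [269.0, 210.0], [273.0, 331.0], [238.0, 332.0]]
key_mid 0.91 [463.6 263.3] 6386 [0.5004 0.4461 0.05  ] rect [[394.0, 239.0], [443.0, 188.0], [534.0, 277.0], [485.0, 328.0]]
[ 5.59638850e-01  6.58532364e-01  1.49473307e+00  1.01303545e-04
  9.87453945e-01 -9.39379425e-01] 59.959505796432495
```

carry_out([
  [0,0,0,0.6,0],
  [0,0,0,1,0],
  [0,0,0,1,0],
  [0,0,0,1,0],
  [0,0,-0.6,0.9,0.4],
  [0,0,-1,0.9,0.4],
  [0,0,-1,0.9,0.4],
  [0,0,-1,0,0.4],
  [0,0,-1,0,0.4],
  [0,0,-1,0,0.2],
])

```text
t: 4.9
eef_pos: [0.4979, 0.1858, 0.2202]
ee_rot: [0.0, -0.053, 0.999, 0.0]
contact_force: [-0.2, 0.8, -1.6]
gripper_width: 0.0069
finger_force: 59.2
```

carry_out([
  [0,0,-1,0,0],
  [0,0,-1,0,0],
  [0,0,-0.6,0,0],
  [0,0,0,0,0],
  [0,0,0,0,0],
])

```text
t: 5.32
eef_pos: [0.4982, 0.1085, 0.2199]
ee_rot: [-0.0, -0.051, 0.999, 0.0]
contact_force: [-0.4, 0.3, -2.4]
gripper_width: 0.0071
finger_force: 59.2
```

```bash
python3 look.py w3 key_mid@0.24 tang_top@0.1; python3 -c "
import cv2,numpy as np
im=cv2.imread('pics/w3.png'); cv2.imwrite('pics/w3b.png',cv2.resize(cv2.convertScaleAbs(im[:,0:512],alpha=1.6,beta=10),(798,598),interpolation=cv2.INTER_CUBIC))"
```

```text
t 5.32 tcp [0.4982 0.1085 0.2199] toolY ang 95.87 tz [-0.  0. -1.] F [-0.4  0.3 -2.4] w 0.0071
key_mid 0.63 [252.7 256.1] 2486 [0.4894 0.1065 0.24  ] rect [[239.0, 210.0], [273.0, 210.0], [273.0, 331.0], [239.0, 331.0]]
tang_top 0.93 [255.  142.9] 39250 [0.462 0.104 0.1  ] rect [[127.0, 227.0], [129.0, 58.0], [383.0, 60.0], [382.0, 229.0]]
```

View pics/w3b.png

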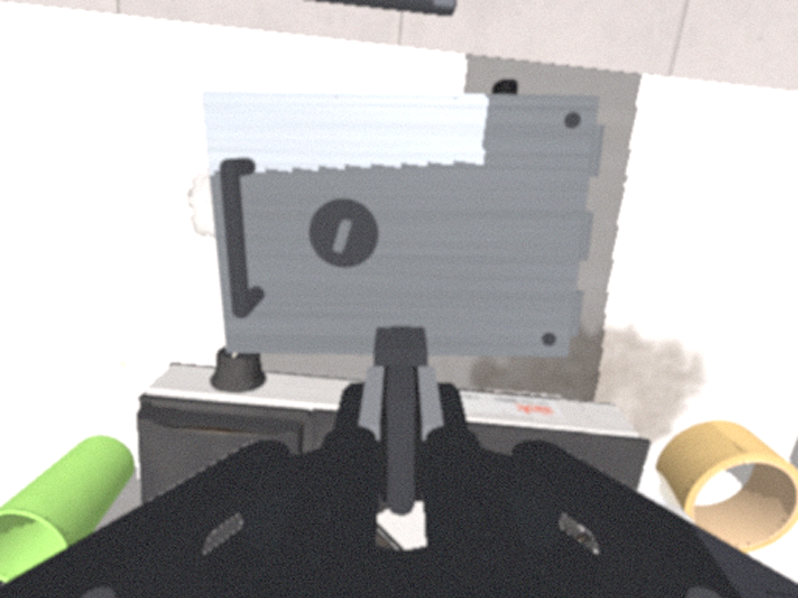

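The wrist view shows the panel with the tang on its dark disc at picture pixel (220,150) and the handle at left. The tang is turned about 20° clockwise from the hinge line. I'll measure it.

```bash
cat > tang.py <<'E'
from h import *
c=cam("wrist"); im=robot.capture("wrist"); g=cv2.cvtColor(im,cv2.COLOR_BGR2GRAY)
r=lambda u,v,z: ray("wrist",[u,v],z,c)
x0,y0=192,125; s=g[y0:y0+50,x0:x0+55]
th,_=cv2.threshold(s,0,255,cv2.THRESH_OTSU)
disc=(s<th).astype(np.uint8); n,l,st,ce=cv2.connectedComponentsWithStats(disc); i=1+st[1:,4].argmax()
cn,_=cv2.findContours((l==i).astype(np.uint8),cv2.RETR_EXTERNAL,cv2.CHAIN_APPROX_NONE)
cn=max(cn,key=cv2.contourArea); el=cv2.fitEllipse(cn); print("disc",np.array(el[0])+[x0,y0],el[1], "world z.089",r(el[0][0]+x0,el[0][1]+y0,.089))
m=np.zeros_like(s); cv2.drawContours(m,[cn],-1,1,-1); m=cv2.erode(m,np.ones((3,3)))
t=((s>=th-5)&(m>0)).astype(np.uint8); ys,xs=np.nonzero(t); print(len(xs))
w=[r(a+x0,b+y0,.103)[:2] for a,b in zip(xs,ys)]; w=np.array(w); q=w.mean(0); U,S,V=np.linalg.svd(w-q); d=V[0]*np.sign(V[0][0])
print("tang centre z.103",q,"yaw",np.degrees(np.arctan2(d[1],d[0])),"len",np.ptp((w-q)@d),"wid",np.ptp((w-q)@V[1]))
# panel corners in original pixels (view/1.5586)
k=512/798
for a,z in [((224,160),.118),((240,318),.118),((204,94),.089),((228,352),.089),((600,97),.089),((568,356),.089)]: print(a,r(a[0]*k,a[1]*k,z))
cv2.imwrite("pics/c3.png",cv2.resize(im[130:170,200:242],None,fx=12,fy=12,interpolation=cv2.INTER_CUBIC))
E
python3 tang.py
```

```text
disc [218.42321396 148.9718132 ] (42.34199523925781, 43.87394332885742) world z.089 [0.47195232 0.07487011 0.089     ]
161
tang centre z.103 [0.47113307 0.07553783] yaw -13.725749686853035 len 0.018073899419497105 wid 0.00615896190073045
(224, 160) [0.43852896 0.02091252 0.118     ]
(240, 318) [0.51672683 0.02937693 0.118     ]
(204, 94) [0.40894312 0.00104338 0.089     ]
(228, 352) [0.54984827 0.01392606 0.089     ]
(600, 97) [0.38910883 0.20120972 0.089     ]
(568, 356) [0.53122326 0.21400255 0.089     ]
```

View pics/c3.png

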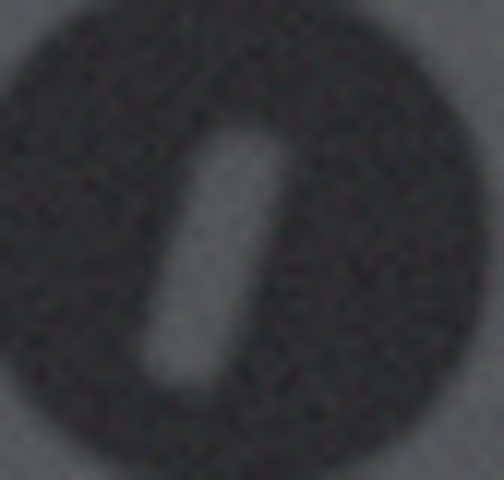

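The crop shows the tang clearly, centre (0.4715, 0.0755), yaw −13.7°. The key's foot is visible too, so I'll check the key's offset in the hand with the same camera.

```bash
python3 - <<'E'
from h import *
c=cam("wrist"); im=robot.capture("wrist"); s=robot.get_state(); t=s["eef_pos"]
q=s["ee_rot"]; M=R.from_quat([q[1],q[2],q[3],q[0]]).as_matrix()
g=cv2.cvtColor(im,cv2.COLOR_BGR2GRAY).astype(float)
col=g[203:236,248:266].mean(1); print("rows203+",np.round(col).astype(int))
row=g[213:228,228:290].mean(0); print("cols228+",np.round(row).astype(int))
zb=t[2]-.0317
for u,v in [(240.5,210),(273.5,210),(257,210)]:
    p=ray("wrist",[u,v],zb,c); print(u,v,M.T@(p-t)*1000)
print("predicted px of foot -x bottom corners:")
for a in (-9,9): print(proj("wrist",t+M@np.array([15,a,31.7])/1000,c))
print("j6",s["joint_pos"])
E
```

```text
rows203+ [84 84 85 86 85 80 67 51 42 39 39 40 41 40 41 40 41 42 40 40 40 42 43 43
 44 42 43 44 43 43 42 41 38]
cols228+ [84 84 85 85 85 84 83 84 84 85 84 76 62 47 41 40 41 41 41 40 41 41 41 42
 41 41 42 41 41 41 42 41 41 41 41 40 41 42 40 41 42 41 41 41 45 61 75 82
 85 85 84 85 85 84 84 85 85 85 84 85 85 85]
240.5 210 [10.69074912 -8.73424618 31.70149925]
273.5 210 [10.70086821 10.33478616 31.70228098]
257 210 [10.69580853  0.80002646 31.70189011]
predicted px of foot -x bottom corners:
[239.93053389 202.94460392]
[271.29388206 202.96111135]
j6 [ 1.45470820e-01  2.21171028e-01  1.64762483e+00  5.00368445e-05
  1.27296863e+00 -1.53068322e+00]
```

By the same camera, the key sits about 4 mm towards +x of the TCP. I'll hover just above the tang with the yaw matched and look again.

carry_out([
  [0,-0.26,-0.27,-0.4,-0.85],
  [0,-0.26,-0.27,-0.5,-0.85],
  [0,-0.26,-0.27,-0.6,-0.85],
  [0,-0.26,-0.28,-0.6,-0.85],
  [0,0,0,-0.53,-0.87],
  [0,0,0,0,0],
  [0,0,0,0,0],
])

```text
t: 6.15
eef_pos: [0.467, 0.0769, 0.141]
ee_rot: [-0.0, 0.117, 0.993, -0.0]
contact_force: [0.2, 0.5, -0.7]
gripper_width: 0.0067
finger_force: 59.1
```

```bash
python3 look.py w4 ; python3 -c "
import cv2
im=cv2.imread('pics/w4.png'); cv2.imwrite('pics/w4b.png',cv2.resize(cv2.convertScaleAbs(im[140:300,170:350],alpha=2,beta=10),None,fx=3.7,fy=3.7,interpolation=cv2.INTER_CUBIC))"
```

```text
t 6.15 tcp [0.467  0.0769 0.141 ] toolY ang 76.55 tz [-0.001 -0.    -1.   ] F [ 0.2  0.5 -0.7] w 0.0067
```

View pics/w4b.png

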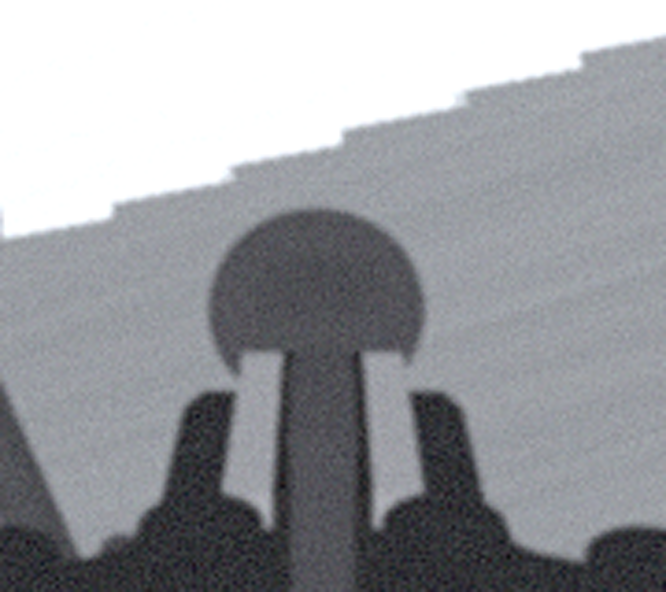

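```bash
python3 - <<'E'
from h import *
im=cv2.imread("pics/w4.png"); g=cv2.cvtColor(im,cv2.COLOR_BGR2GRAY); c=cam("wrist")
# disc outline points: gradient crossings per row on both sides and top
b=cv2.GaussianBlur(g,(3,3),0).astype(float); pts=[]
for a in np.radians(np.arange(-190,11,5)):
    ctr=np.array([255.7,224.]); rr=np.arange(22,38,.25); xy=ctr+rr[:,None]*[np.cos(a),np.sin(a)]
    v=cv2.remap(b.astype(np.float32),xy[:,0].astype(np.float32)[None],xy[:,1].astype(np.float32)[None],1)[0]
    pts.append(xy[np.gradient(v).argmax()])
w=np.array([ray("wrist",p,.089,c)[:2] for p in pts])
A=np.c_[2*w,np.ones(len(w))]; s=np.linalg.lstsq(A,(w**2).sum(1),rcond=None)[0]
rad=np.sqrt(s[2]+s[0]**2+s[1]**2); print("disc",s[:2],rad,np.std(np.linalg.norm(w-s[:2],axis=1)))
st=robot.get_state(); t=st["eef_pos"]; q=st["ee_rot"]; M=R.from_quat([q[1],q[2],q[3],q[0]]).as_matrix()
print("disc in tool mm",M.T@(np.array([*s[:2],.089])-t)*1000)
hs=b[205:222,236:278]; print(np.round(hs[::4]).astype(int))
E
```

```text
disc [0.47368758 0.07487414] 0.019123336542513268 0.0002328043923816927
disc in tool mm [-6.54866925 -0.61321188 52.73121303]
[[36 35 36 37 37 36 37 37 37 36 37 38 39 38 37 38 38 36 36 37 38 38 39 39
  37 36 37 37 36 35 36 37 37 37 37 37 38 38 39 44 49 57]
 [37 36 36 37 37 37 37 37 37 36 37 36 35 35 35 35 36 36 35 34 35 36 36 35
  35 34 36 38 37 36 35 35 36 36 37 36 35 36 38 37 36 35]
 [38 37 38 38 37 35 33 33 34 34 35 35 34 34 34 35 35 34 34 33 32 33 34 34
  34 33 32 32 34 36 35 34 35 34 34 36 37 37 36 37 37 36]
 [37 36 36 35 35 36 36 35 34 34 35 34 34 35 35 35 35 34 34 33 33 33 34 34
  34 32 31 33 34 33 33 34 36 34 33 34 35 34 35 37 37 37]
 [39 39 38 36 36 36 35 35 34 34 34 34 33 33 34 34 35 35 36 35 34 34 34 34
  34 34 33 33 34 34 35 35 35 37 37 36 35 36 37 37 37 37]]
```

carry_out([
  [0,0.07,-0.06,0,0],
  [0,0,0,0,0],
  [0,0,0,0,0],
  [0,0,0,-0.3,0],
  [0,0,0,0,0],
])

```text
t: 6.62
eef_pos: [0.4686, 0.0747, 0.1307]
ee_rot: [-0.001, 0.118, 0.993, -0.0]
contact_force: [0.1, -0.2, -1.4]
gripper_width: 0.0068
finger_force: 59.1
```

carry_out([
  [0,0,0,-0.1,0],
  [0,0,0,-0.1,0],
  [0,0,0,0,0],
  [0,0,0,0,0],
])

```text
t: 6.95
eef_pos: [0.469, 0.0747, 0.1258]
ee_rot: [-0.0, 0.118, 0.993, -0.0]
contact_force: [0.4, -1.0, -0.8]
gripper_width: 0.0075
finger_force: 59.1
```

carry_out([
  [0,0,0,-0.1,0],
  [0,0,0,-0.1,0],
  [0,0,0,0,0],
  [0,0,0,0,0],
])

```text
t: 7.28
eef_pos: [0.4695, 0.0748, 0.1212]
ee_rot: [0.001, 0.118, 0.993, 0.0]
contact_force: [-7.2, 0.8, 17.0]
gripper_width: 0.0072
finger_force: 61.9
```

The force rises at TCP z 0.121, which matches the foot resting on the panel. I'll ease off slightly and start turning clockwise, with the TCP following the key's offset.

carry_out([
  [0,-0.02,0,0.02,0],
  [0,0.004,0.0085,0,-1],
  [0,0.004,0.0085,0,-1],
  [0,0.004,0.0085,0,-1],
  [0,0.004,0.0085,0,-1],
  [0,0.004,0.0085,0,-1],
  [0,0,0,0,0],
  [0,0,0,0,0],
])

```text
t: 7.95
eef_pos: [0.4698, 0.0762, 0.1213]
ee_rot: [0.001, 0.314, 0.95, 0.001]
contact_force: [1.3, 1.0, 6.6]
gripper_width: 0.0072
finger_force: 60.4
```

```bash
python3 look.py w5; python3 -c "
from h import *
print(robot.get_state()['wrist_torque'],robot.get_state()['joint_pos'][5])"
```

```text
t 7.95 tcp [0.4698 0.0762 0.1213] toolY ang 53.45 tz [ 0.002  0.    -1.   ] F [1.3 1.  6.6] w 0.0072
[ 0.29629126 -0.18200511 -0.02672416] -0.8497422986366717
```

carry_out([
  [0,0.007,0.006,0,-1],
  [0,0.007,0.006,0,-1],
  [0,0.007,0.006,0,-1],
  [0,0.007,0.006,0,-1],
  [0,0.007,0.006,0,-1],
  [0,0.009,0.0024,0,-1],
  [0,0.009,0.0024,0,-1],
  [0,0.009,0.0024,0,-1],
  [0,0,0,0,0],
  [0,0,0,0,0],
])

```text
t: 8.83
eef_pos: [0.4716, 0.0773, 0.1213]
ee_rot: [0.001, 0.596, 0.803, 0.001]
contact_force: [-0.7, 0.7, 6.8]
gripper_width: 0.007
finger_force: 60.6
```

```bash
python3 look.py w5; python3 -c "
from h import *
print(robot.get_state()['wrist_torque'],robot.get_state()['joint_pos'][5])"
```

```text
t 8.83 tcp [0.4716 0.0773 0.1213] toolY ang 16.78 tz [ 0.002  0.    -1.   ] F [-0.7  0.7  6.8] w 0.007
[0.19827688 0.01491475 0.00141472] -0.20771683667365537
```

carry_out([
  [0,0.009,0.0024,0,-1],
  [0,0.009,0.002,0,-1],
  [0,0.009,0,0,-1],
  [0,0.009,0,0,-1],
])

```text
t: 9.22
eef_pos: [0.4727, 0.0774, 0.1213]
ee_rot: [0.001, 0.718, 0.696, 0.001]
contact_force: [-0.9, 0.4, 7.7]
gripper_width: 0.0071
finger_force: 60.9
```

```bash
python3 look.py w6; python3 -c "
from h import *
print(robot.get_state()['wrist_torque'],robot.get_state()['joint_pos'][5])"
```

```text
t 9.22 tcp [0.4727 0.0774 0.1213] toolY ang -1.74 tz [ 0.002  0.    -1.   ] F [-0.9  0.4  7.7] w 0.0071
[0.10209072 0.16488659 0.07263638] 0.12234999065908213
```

carry_out([
  [0,0,0,0,-1],
  [0,0,0,0,-0.5],
  [0,0,0,0,0],
])

```text
t: 9.52
eef_pos: [0.4728, 0.0774, 0.1213]
ee_rot: [0.001, 0.758, 0.652, 0.001]
contact_force: [1.0, 0.5, 6.7]
gripper_width: 0.0071
finger_force: 60.7
```

```bash
python3 look.py w7; python3 -c "
from h import *
print(robot.get_state()['wrist_torque'],robot.get_state()['joint_pos'][5])"
```

```text
t 9.52 tcp [0.4728 0.0774 0.1213] toolY ang -8.55 tz [ 0.003  0.    -1.   ] F [1.  0.5 6.7] w 0.0071
[ 0.08483417 -0.20785121  0.05109595] 0.23294170143068726
```

carry_out([
  [0,0,0,0,-0.8],
  [0,0,0,0,0],
])

```text
t: 9.73
eef_pos: [0.473, 0.0773, 0.1213]
ee_rot: [0.001, 0.778, 0.628, 0.001]
contact_force: [2.6, -0.0, 6.7]
gripper_width: 0.0071
finger_force: 61.3
```

```bash
python3 look.py w8; python3 -c "
from h import *
print(robot.get_state()['wrist_torque'],robot.get_state()['joint_pos'][5])"
```

```text
t 9.73 tcp [0.473  0.0773 0.1213] toolY ang -12.24 tz [ 0.003  0.    -1.   ] F [ 2.6 -0.   6.7] w 0.0071
[-0.02799954 -0.38537174  0.15425909] 0.2966079411003735
```

The torque climbs to 0.15 N m, so the tang is at its stop. I'll back off into the play and lift straight off.

carry_out([
  [0,0,0,0,1],
  [0,0,0,0,0.8],
  [0,0,0,0.3,0],
  [0,0,0,0.5,0],
  [0,0,0,0.8,0],
  [0,0,0,0.8,0],
  [0,0,0.6,0.8,0],
  [0,0,0.6,0,0],
  [0,0,0,0,0],
  [0,0,0,0,0],
])

```text
t: 10.62
eef_pos: [0.4718, 0.1136, 0.2166]
ee_rot: [-0.0, 0.73, 0.683, -0.0]
contact_force: [0.1, -0.8, -2.5]
gripper_width: 0.0073
finger_force: 59.4
```

```bash
python3 look.py w9; python3 - <<'E'
from h import *
im=cv2.imread('pics/w9.png'); p=proj("wrist",[.4725,.0752,.095]); print(p)
cv2.imwrite('pics/w9b.png',cv2.resize(cv2.convertScaleAbs(im[40:350,80:430],alpha=1.7,beta=10),None,fx=1.9,fy=1.9,interpolation=cv2.INTER_CUBIC))
E
```

```text
t 10.62 tcp [0.4718 0.1136 0.2166] toolY ang -3.81 tz [-0. -0. -1.] F [ 0.1 -0.8 -2.5] w 0.0073
[261.03367543 226.62947472]
```

View pics/w9b.png

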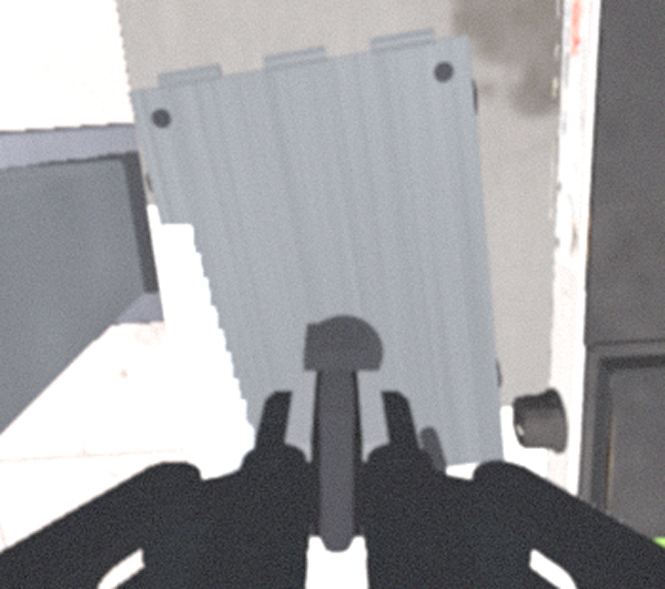

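The key is in hand and its foot hides the latch. I'll shift on towards the placing spot and measure the tang numerically on the way.

carry_out([
  [0,0,1,0,0],
  [0,0,0.8,0,0],
  [0,0,0,0,0],
  [0,0,0,0,0],
])

```text
t: 11.0
eef_pos: [0.4717, 0.1673, 0.2159]
ee_rot: [-0.0, 0.73, 0.683, -0.001]
contact_force: [0.3, -0.7, -1.7]
gripper_width: 0.0072
finger_force: 59.4
```

```bash
python3 look.py w10; python3 - <<'E'
from h import *
c=cam("wrist"); im=cv2.imread("pics/w10.png"); g=cv2.cvtColor(im,cv2.COLOR_BGR2GRAY)
p=proj("wrist",[.472,.075,.089],c); print(p); x0,y0=(p-25).round().astype(int); s=g[y0:y0+50,x0:x0+50]
th,_=cv2.threshold(s,0,255,cv2.THRESH_OTSU)
for row in s[::2,::2]: print(" ".join(f"{v:3d}" for v in row))
E
```

```text
t 11.0 tcp [0.4717 0.1673 0.2159] toolY ang -3.79 tz [-0.001 -0.001 -1.   ] F [ 0.3 -0.7 -1.7] w 0.0072
[263.82570206 276.25139714]
 97  98  95  59  27  41  42  45  48  45  48  42  49  46  25  75  98  96  95  96  96  66  35  24  32
 99  98  94  58  32  46  47  50  49  42  45  48  48  42  23  72  97  97  98  97  99  72  28  23  25
100  95  95  49  34  45  50  46  48  47  45  48  46  47  25  63  95  97  98  96  94  77  35  28  27
 96  97  92  44  28  44  47  47  53  48  48  48  50  40  26  61  95  97 100  98  99  84  37  26  31
 96  96  90  43  36  49  45  51  49  52  51  46  43  42  29  51  95  96  96  94 100  91  44  28  26
 94  97  91  45  31  45  49  53  51  49  55  52  48  43  25  49  99  96  95  94  97  92  53  30  25
 93  97  90  38  22  46  52  48  49  49  48  53  51  44  21  50  95  98  97  96  94  96  62  27  25
 95  97  85  29  32  44  45  49  45  47  49  45  50  39  26  41  92  95  97  97  94  96  69  31  29
 97  96  80  27  25  51  49  46  49  51  49  46  50  39  26  41  88  95  94  95  97  99  73  30  39
 98  99  75  25  27  45  48  48  45  48  50  51  52  42  24  34  80 
[... 831 characters left out ...]

 27  30  29  24  23  45  50  50  48  49  45  50  49  44  32  31  29  29  27  29  25  31  23  35  28
 23  24  28  30  39  48  50  51  53  50  49  49  53  45  30  33  30  25  26  29  34  29  27  26  28
 25  30  28  29  31  44  45  46  47  48  46  47  47  40  30  26  19  24  27  22  28  28  26  32  30
 25  28  29  31  32  45  50  49  51  51  52  48  46  37  33  30  26  24  33  30  25  26  25  30  30
 25  24  30  24  30  42  48  47  47  50  47  47  46  40  27  30  28  20  33  29  31  29  32  26  34
 28  27  25  28  33  45  53  50  49  47  49  50  49  40  29  29  23  32  28  29  29  25  25  28  29
 27  26  25  24  33  42  46  50  45  48  46  45  47  41  29  23  28  37  27  30  28  27  24  25  31
```

The hand still hides the latch, so I'll check it after placing. Setting the key down at about (0.465, 0.36), well clear of the panel's swing.

carry_out([
  [0,0,1,0,0],
  [0,0,1,0,0],
  [0,0,1,0,0],
  [0,0,1,0,0],
  [0,0,1,-0.8,0],
  [0,0,1,-0.9,0],
  [0,0,0.4,-1,0],
  [0,0,0,-1,0],
  [0,0,0,-1,0],
  [0,0,0,-0.9,0],
])

```text
t: 11.88
eef_pos: [0.472, 0.3579, 0.0464]
ee_rot: [-0.0, 0.731, 0.683, -0.001]
contact_force: [0.4, 0.4, -0.8]
gripper_width: 0.0068
finger_force: 59.4
```

carry_out([
  [0,0,0,-0.25,0],
  [0,0,0,0,0],
  [0,0,0,0,0],
])

```text
t: 12.13
eef_pos: [0.4728, 0.3589, 0.0422]
ee_rot: [0.0, 0.731, 0.683, 0.0]
contact_force: [0.3, 0.1, -0.7]
gripper_width: 0.0071
finger_force: 59.3
```

carry_out([
  [0,0,0,-0.15,0],
  [0,0,0,-0.1,0],
  [0,0,0,0,0],
  [0,0,0,0,0],
])

```text
t: 12.47
eef_pos: [0.4722, 0.3593, 0.0341]
ee_rot: [0.0, 0.73, 0.683, 0.0]
contact_force: [-0.8, 0.4, -1.2]
gripper_width: 0.0071
finger_force: 59.3
```

carry_out([
  [0,0,0,-0.1,0],
  [0,0,0,0,0],
  [0,0,0,0,0],
])

```text
t: 12.72
eef_pos: [0.4725, 0.3596, 0.0314]
ee_rot: [0.0, 0.73, 0.683, 0.001]
contact_force: [-0.6, -0.6, 4.2]
gripper_width: 0.0071
finger_force: 60.3
```

It's touching the bench. Releasing and rising.

carry_out([
  [0.2,0,0,0,0],
  [0.4,0,0,0,0],
  [0.6,0,0,0,0],
  [0.8,0,0,0,0],
  [0.8,0,0,0,0],
  [0.8,0,0,0,0],
  [0.8,0,0,0.7,0],
  [0.8,0,0,1,0],
  [0.8,0,0,1,0],
  [0.8,0,0,1,0],
])

```text
t: 13.55
eef_pos: [0.4718, 0.3591, 0.1428]
ee_rot: [-0.0, 0.73, 0.683, -0.0]
contact_force: [0.8, 0.9, -0.4]
gripper_width: 0.0683
finger_force: 0.0
```

carry_out([
  [0.8,0,0,1,0],
  [0.8,0,-1,1,1],
  [0.8,0,-1,1,1],
  [0.8,0,-1,0,1],
  [0.8,0,0,0,1],
  [0.8,0,0,0,0],
  [0.8,0,0,0,0],
])

```text
t: 14.13
eef_pos: [0.472, 0.2704, 0.2305]
ee_rot: [-0.0, 0.613, 0.79, 0.0]
contact_force: [0.6, -0.1, -0.7]
gripper_width: 0.0681
finger_force: 0.0
```

```bash
python3 look.py w11 key_mid@0.05 panel@0.089; python3 - <<'E'
from h import *
robot.capture("side"); 
for r in robot.trace("side","key_mid"): ys,xs=np.nonzero(r["pixels"]); print(r["score"],r["pixel"],xs.min(),xs.max(),ys.min(),ys.max())
print("pred",proj("side",[.4715,.356,0]),proj("side",[.4715,.356,.062]))
E
```

```text
t 14.13 tcp [0.472  0.2704 0.2305] toolY ang 14.36 tz [ 0.  0. -1.] F [ 0.6 -0.1 -0.7] w 0.0681
key_mid 0.7 [339.    5.7] 195 [0.5056 0.4344 0.05  ] rect [[329.0, 0.0], [350.0, 0.0], [350.0, 9.0], [329.0, 9.0]]
key_mid 0.6 [275.2  83.1] 630 [0.4678 0.357  0.05  ] rect [[262.0, 100.0], [275.0, 62.0], [292.0, 68.0], [279.0, 106.0]]
panel 0.67 [228.3 294.4] 12695 [0.4738 0.1456 0.089 ] rect [[137.0, 353.0], [154.0, 228.0], [301.0, 248.0], [285.0, 372.0]]
0.56 [306.9, 307.5] 303 314 289 319
0.48 [286.4, 233.0] 286 289 221 241
0.42 [280.3, 252.7] 274 281 239 259
pred [287.81141155 239.55692003] [288.86831994 221.59263073]
```

The key stands upright: side rows 221–241 are as predicted. Next I turn the tool and go over the handle.

carry_out([
  [0.45,0,0,0,1],
  [0.45,0,-0.5,0,1],
  [0.45,0,-0.8,0,1],
  [0.45,0,-0.8,0,1],
  [0.45,0,-0.8,0,1],
  [0.45,0,-0.8,0,1],
  [0.45,0,-0.8,0,1],
  [0.45,0,-0.6,0,1],
  [0.45,0,0,0,1],
  [0.45,0,0,0,1],
])

```text
t: 15.22
eef_pos: [0.4721, 0.1167, 0.2305]
ee_rot: [-0.0, 0.255, 0.967, -0.0]
contact_force: [-0.7, 0.4, 0.0]
gripper_width: 0.0385
finger_force: 0.0
```

carry_out([
  [0.45,0.2,0,0,1],
  [0.45,0,0,0,1],
  [0.45,0,0,0,1],
  [0.45,0,0,0,1],
  [0.45,0,0,0,1],
  [0.45,0,0,0,1],
  [0.45,0,0,0,1],
  [0.45,0,0,0,0.7],
  [0.45,0,0,0,0],
  [0.45,0,0,0,0],
])

```text
t: 16.05
eef_pos: [0.478, 0.1176, 0.2304]
ee_rot: [-0.0, -0.048, 0.999, -0.0]
contact_force: [1.1, -0.0, 0.4]
gripper_width: 0.0385
finger_force: 0.0
```

```bash
python3 look.py w12; python3 - <<'E'
from h import *
c=cam("wrist"); im=cv2.imread("pics/w12.png"); g=cv2.cvtColor(im,cv2.COLOR_BGR2GRAY)
p=proj("wrist",[.473,.075,.089],c); h=proj("wrist",[.478,.0253,.118],c); print(p,h)
for a in ([.4435,.0219,.118],[.5124,.0287,.118]): print(proj("wrist",a,c))
cv2.imwrite("pics/w12b.png",cv2.resize(cv2.convertScaleAbs(im[30:330,100:400],alpha=1.7,beta=10),None,fx=1.9,fy=1.9,interpolation=cv2.INTER_CUBIC))
E
```

```text
t 16.05 tcp [0.478  0.1176 0.2304] toolY ang 95.54 tz [-0. -0. -1.] F [ 1.1 -0.   0.4] w 0.0385
[209.79233019 169.69513572] [143.89138908 177.89905385]
[139.31980709 135.24998633]
[148.12349359 217.27351225]
```

View pics/w12b.png

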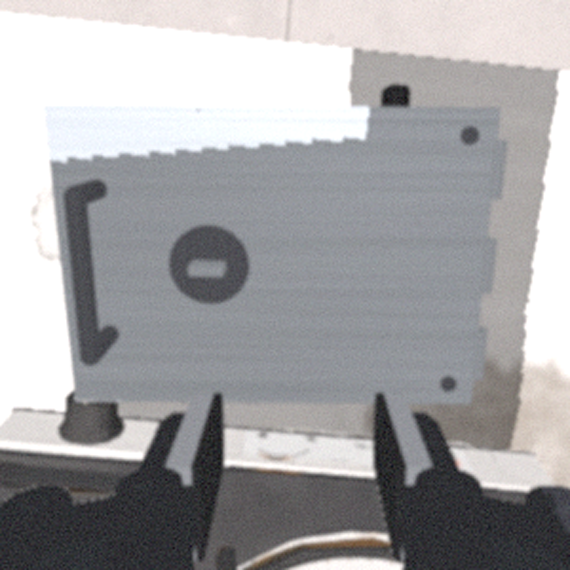

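The tang now lies across the hinge line, at its stop, and the handle bar is at px (144,172) as predicted. Going over the handle and down.

carry_out([
  [0.45,0,-1,-0.5,0],
  [0.45,0,-1,-0.5,0],
  [0.45,0,-1,-0.5,0],
  [0.45,-0.05,-0.08,-0.3,0],
  [0.45,0,0,0,0],
  [0.45,0,0,0,0],
])

```text
t: 16.6
eef_pos: [0.4766, 0.0252, 0.1766]
ee_rot: [-0.0, -0.048, 0.999, 0.0]
contact_force: [-0.5, 1.0, 0.5]
gripper_width: 0.0383
finger_force: 0.0
```

Down 77 mm to TCP z 0.0995, then close.

carry_out([
  [0.45,0,0,-0.6,0],
  [0.45,0,0,-0.8,0],
  [0.45,0,0,-0.7,0],
  [0.45,0,0,-0.45,0],
  [0.45,0,0,0,0],
  [0,0,0,0,0],
  [0,0,0,0,0],
  [0,0,0,0,0],
  [0,0,0,0,0],
  [0,0,0,0,0],
], squeeze=30)

```text
t: 17.43
eef_pos: [0.4774, 0.0247, 0.1015]
ee_rot: [0.001, -0.049, 0.999, -0.0]
contact_force: [-0.4, -3.6, 6.8]
gripper_width: 0.0074
finger_force: 29.8
```

carry_out([
  [0,-0.013,0.14,0.59,0],
  [0,-0.019,0.2,0.58,0],
  [0,-0.024,0.25,0.55,0],
  [0,-0.029,0.31,0.52,0],
  [0,-0.034,0.36,0.49,0],
  [0,0,0,0,0],
  [0,0,0,0,0],
])

```text
t: 18.02
eef_pos: [0.4741, 0.0618, 0.1847]
ee_rot: [0.003, -0.049, 0.999, -0.001]
contact_force: [-0.2, -16.3, 12.5]
gripper_width: 0.0079
finger_force: 31.3
```

carry_out([
  [0,-0.03,0.33,0.53,0],
  [0,-0.04,0.41,0.44,0],
  [0,0,0,0,0],
])

```text
t: 18.27
eef_pos: [0.4709, 0.0873, 0.2124]
ee_rot: [0.001, -0.05, 0.999, 0.001]
contact_force: [3.6, 4.5, -5.6]
gripper_width: 0.0077
finger_force: 30.7
```

carry_out([
  [0,-0.05,0.48,0.36,0],
  [0,-0.05,0.53,0.32,0],
  [0,-0.05,0.55,0.26,0],
  [0,0,0,0,0],
])

```text
t: 18.6
eef_pos: [0.4669, 0.1335, 0.2416]
ee_rot: [0.002, -0.05, 0.999, 0.0]
contact_force: [0.7, -3.8, 12.4]
gripper_width: 0.0076
finger_force: 31.9
```

carry_out([
  [0,-0.05,0.55,0.24,0],
  [0,-0.05,0.57,0.17,0],
  [0,0,0,0,0],
  [0,0,0,0,0],
])

```text
t: 18.93
eef_pos: [0.4639, 0.1658, 0.2526]
ee_rot: [0.002, -0.05, 0.999, 0.0]
contact_force: [5.2, 1.0, 5.0]
gripper_width: 0.0076
finger_force: 31.0
```

carry_out([
  [0,-0.05,0.6,0.09,0],
  [0,-0.05,0.6,0.03,0],
  [0,0,0,0,0],
  [0,0,0,0,0],
])

```text
t: 19.27
eef_pos: [0.4607, 0.2019, 0.2564]
ee_rot: [0.001, -0.05, 0.999, 0.001]
contact_force: [0.3, 1.0, 8.7]
gripper_width: 0.0074
finger_force: 31.5
```

carry_out([
  [0,-0.05,0.6,-0.02,0],
  [0,0,0,0,0],
])

```text
t: 19.43
eef_pos: [0.4592, 0.2204, 0.2556]
ee_rot: [0.001, -0.049, 0.999, 0.001]
contact_force: [1.4, 3.6, 8.5]
gripper_width: 0.0076
finger_force: 31.4
```

carry_out([
  [0,-0.05,0.6,-0.09,0],
  [0,0,0,0,0],
])

```text
t: 19.6
eef_pos: [0.4575, 0.2385, 0.2524]
ee_rot: [0.001, -0.05, 0.999, 0.001]
contact_force: [1.4, 3.9, 6.0]
gripper_width: 0.0075
finger_force: 31.6
```

carry_out([
  [0,-0.05,0.58,-0.16,0],
  [0,0,0,0,0],
])

```text
t: 19.77
eef_pos: [0.456, 0.2562, 0.2477]
ee_rot: [0.001, -0.05, 0.999, 0.001]
contact_force: [0.9, 4.9, 5.8]
gripper_width: 0.0077
finger_force: 32.0
```

carry_out([
  [0,-0.04,0.45,-0.17,0],
  [0,0,0,0,0],
])

```text
t: 19.93
eef_pos: [0.4549, 0.2682, 0.243]
ee_rot: [0.001, -0.049, 0.999, -0.0]
contact_force: [0.5, 2.0, 7.4]
gripper_width: 0.0074
finger_force: 32.4
```

carry_out([
  [0,-0.02,0.25,-0.1,0],
  [0,0,0,0,0],
])

```text
t: 20.1
eef_pos: [0.4552, 0.269, 0.2424]
ee_rot: [0.001, -0.048, 0.999, -0.007]
contact_force: [-12.2, -64.4, 40.2]
gripper_width: 0.0073
finger_force: 38.4
```

At the stop. I'll relax, open slightly and rise parallel to the panel.

carry_out([
  [0,0.02,-0.22,0.09,0],
  [0,0,0,0,0],
  [0.16,0,0,0,0],
  [0.16,0,0,0,0],
  [0.16,0,0,0,0],
])

```text
t: 20.52
eef_pos: [0.4549, 0.2688, 0.2425]
ee_rot: [0.001, -0.049, 0.999, 0.0]
contact_force: [0.2, -1.5, 7.6]
gripper_width: 0.0138
finger_force: 3.3
```

carry_out([
  [0.16,0,0.03,0.2,0],
  [0.16,0,0.05,0.3,0],
  [0.16,0,0.06,0.4,0],
  [0.16,0,0.1,0.5,0],
  [0.16,0,0.1,0.5,0],
  [0.16,0,0,0,0],
])

```text
t: 21.02
eef_pos: [0.4551, 0.28, 0.3019]
ee_rot: [0.002, -0.049, 0.999, 0.001]
contact_force: [-0.0, -0.1, 0.1]
gripper_width: 0.0135
finger_force: 0.0
```

```bash
python3 look.py w13; python3 - <<'E'
from h import *
# bar predictions at theta and traces
for n in ("side","scene"):
    robot.capture(n)
    for r in robot.trace(n,"panel")[:1]+robot.trace(n,"handle")[:1]: 
        ys,xs=np.nonzero(r["pixels"]); print(n,r["score"],np.round(r["pixel"]),xs.min(),xs.max(),ys.min(),ys.max())
    u=np.array([.0958,-.9954,0]); h=np.array([.461,.2045,.085])
    for th in (1.5,1.62,1.75):
        e=h+.201*(np.cos(th)*u+np.sin(th)*np.array([0,0,1])); print(th,[np.round(proj(n,e+s*np.array([.9954,.0958,0]))) for s in (-.072,.072)])
E
```

```text
t 21.02 tcp [0.4551 0.28   0.3019] toolY ang 95.67 tz [ 0.004  0.002 -1.   ] F [-0.  -0.1  0.1] w 0.0135
side 0.78 [289. 169.] 266 315 139 195
side 0.89 [290. 165.] 266 315 139 195
1.5 [array([312., 133.]), array([267., 134.])]
1.62 [array([314., 136.]), array([268., 136.])]
1.75 [array([316., 139.]), array([270., 140.])]
scene 0.65 [280. 179.] 258 299 156 209
scene 0.91 [278. 183.] 258 300 155 209
1.5 [array([306., 156.]), array([265., 147.])]
1.62 [array([304., 159.]), array([262., 150.])]
1.75 [array([301., 164.]), array([259., 154.])]
```

The panel matches 1.75 rad in both cameras and the arm is free. I'll rise a little more, check the key and hand in.

carry_out([
  [0.16,0,0.2,0.8,0],
  [0.16,0,0.2,0.8,0],
  [0.16,0,0,0,0],
  [0.16,0,0,0,0],
])

```text
t: 21.7
eef_pos: [0.4548, 0.2915, 0.3471]
ee_rot: [0.001, -0.049, 0.999, 0.0]
contact_force: [0.7, 0.3, -0.6]
gripper_width: 0.0137
finger_force: 0.0
```

```bash
python3 - <<'E'
from h import *
robot.capture("side")
for r in robot.trace("side","key_mid"): ys,xs=np.nonzero(r["pixels"]); print(r["score"],r["pixel"],xs.min(),xs.max(),ys.min(),ys.max())
print(robot.get_state()["contact_force"],robot.finish_job())
E
```

```text
0.73 [310.6, 310.6] 303 314 290 320
the job is handed in; nothing more can be done
[ 0.22805823  0.02733848 -0.32937131] None
```

The job is handed in; no verdict came back. The latch is at its stop and the panel measures 1.75 rad open in both cameras. The key stood upright on the bench when I last saw it at 14 s, but the network missed it in the final picture, so that went unconfirmed. I never reached near the bystanders and did not re-measure them.

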